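# Change over the hold-down cradle to the wood the job board calls for

### The arm

A 7-joint arm with a two-finger parallel gripper is mounted at the origin on the work surface. World frame = base frame: x ahead of the robot, y to its left, z up, the work surface at z = 0. Lengths are in m, angles in rad, forces in N, time in s.
With the tool pointing down it reaches from about 0.425 to 0.925 m from the base axis. Payload 6.8 kg.
Tool frame: the origin (TCP) lies on the mounting face of the last link; the fingertips stand 173 mm ahead of it and the grasp point (between the pads) lies 155 mm ahead of it; z points along the fingers, y is the line along which they close (so a half turn about z gives the same grasp; the last joint's range is limited). The gripper opens to 85 mm and grips with 20 to 120 N. Pads are 22 mm wide; open, the fingers measure 114 mm over their backs; the gripper's body (76 mm by 85 mm) begins 54 mm behind the grasp point. The pads swing forward as they close: fully open they stand 13 mm farther back than shut.
Start: joints at [1.017, 0.477, 0.022, 1.555, -0.011, 1.109, -0.083], TCP at [0.291, -0.609, 0.405] pointing down, gripper open.
Joint ranges: [-2.96, 2.96], [-0.34, 2.1], [-1.41, 1.46], [0.24, 2.44], [-1.37, 4.51], [0.17, 1.92], [-2.96, 2.96]. Speed limits (rad/s): [2.39, 2.39, 3.14, 3.14, 3.14, 3.14, 3.14].

### API

Orientations are given as a rotation vector (axis times angle).
In Python, from bench import r gives the robot as it stands.
- The arm moves only by the tool carry_out, never from a script. Its argument "moves" is a list of rows, each a list of 5 numbers: the shift along the tool's x, y, z in m, then the turn about the tool's z in rad, then the finger opening in m, from 0 to 0.0854. In form: [[dx, dy, dz, roll, claw], ...]. A call has exactly 8 rows; each row is the pose to reach, as a shift and turn from the pose commanded when the call began, along the tool's axes at that moment; what a row does not reach only later rows make up. A row lasts 1/10 s, in which the tool goes at most 50 mm and 8.59 degrees, less where a joint would pass 70% of its speed; a pose out of reach is approached as far as the arm can. A call with a gripper value outside its range is refused whole. The fingers move at their own pace and stop on an object; "force" is the grip in N (left out, the last holds). Time passes only in rows, so rows that repeat a pose let the fingers close, or fill a call up. It gives the time, the measured TCP pose, the force, the opening and the grip force at its end, in the units of the state.
- r.get_obs(): the state, without advancing time (a new reading comes with each control period).
- r.grab_frame(name): name is "side" or "top" or "wrist"; returns the picture (400x640x3 uint8, red, green, blue); there is no depth.
- r.calibration(name): a dict with "fx", "fy", "cx", "cy" (pixels), "rvec" (rotation vector, rad) and "tvec" (3), from world to camera coordinates, as OpenCV has them. Camera axes: x right, y down, z forward; pixel columns grow to the right and rows downward; lengths in m; the calibration is good to about 2 mm. A picture is of the moment at which its call begins: read the wrist's pose just before it. calibration takes no time and is no camera call; for the wrist camera it gives the pose at the moment of the call.
- r.hand_in(): hands the job in; it is judged then, once.
The state is a dict: "clock": time; "joints": joint angles; "qvel": joint speeds; "tau": joint torques, N m; "tcp_pos": TCP position; "orientation": TCP orientation; "contact_force": force on the tool from outside, world axes, zero at the start; "moment": the same for the moment, N m; "grip_width": finger opening in m; "gripper_force": force on a finger pad.
Only numpy, scipy, OpenCV 4.12 (cv2) and the standard library are available. Lean on these libraries where they do the work, as an engineer would, in place of code of your own. Each camera call takes 0.05 s, during which the arm holds its last target. There are 200 camera calls.

### The job

Change over the work in the green cradle: swing its red-knobbed hold-down lever right up, lay the finished turned leg flat on the floor of the blue tray, and lay a new blank from the sloping rack level in both saddles of the cradle, roughly centred, then lower the lever until its pad rests on the blank. Take the blank of the same wood as the sample lying in the red frame on the job board (dark walnut or pale maple), and leave the other blank and everything else where it is.

Things in the scene. Friction and masses are not known exactly. Their poses are not given: they have to be found in the camera images.
- station: the cradle: green base plate 240 x 110 x 12 mm with two white U saddles and, at its +x end, a white head with the hold-down lever. Origin on the table midway between the saddles; x runs along the work towards the head. Base plate from x = -115 to +125 mm
- cradle (a point): point midway between the two saddles, level with the saddle floors, 35 mm above the table; axes as the station. Saddles are 20 mm long, at x = -50 and +50 mm, floor 54 mm wide between side walls that rise 14 mm above it and are 12 mm thick; between the saddles there is open space 80 mm long down to the base plate
- hold_down (a joint): hold-down lever, rad: about 0 with its pad resting on a piece in the saddles, growing as its knob end swings up about the pivot (axis along the station's y), 1.55 at the upper stop (arm upright). Stiff hinge: it stays where it is left, about 2 N at the knob moves it
- pivot (a point): the lever's pivot axis in the head, 100 mm above the table, 100 mm towards the head from the cradle's middle
- knob (a point): centre of the red knob at the lever's free end: a cylinder 32 mm across and 30 mm wide, its axis along the station's y, so that its two flat ends can be pinched from above. It lies 190 mm from the pivot towards the robot and 25 mm above the pivot when the lever is down. The arm is 16 mm wide; the rubber pad under it, 28 mm across, lies 100 mm from the pivot
- turned_leg: finished short furniture leg of reddish wood, 150 mm long, 0.1 to 0.21 kg: square 42 x 42 mm over the last 37 mm at each end, turned round between, with a 42 mm thick belly at the very middle (32 mm long) where it can be gripped. Origin at its centre, x along its length. At the start it lies in the saddles under the lowered lever
- tray: blue open tray, outside 250 (x) x 210 (y) x 30 mm, walls 6 mm, floor 6 mm; origin at the centre of its underside. It may stand left or right of the station. A cork sanding block lies in its +y part; the -y part is free
- rack: plywood rack, left or right of the station, 230 mm wide (y), two places at y = -55 and +55 mm on a 200 mm board rising 35 degrees towards +x (away from the robot). Origin on the table under its middle, where the board's upper face is 75 mm up. A 20 mm lip at the low end stops the blanks; 10 mm high guides stand beside the ends of each blank, none beside its middle
- walnut_blank: square turning blank of dark brown walnut wood, 150 x 42 x 42 mm, 0.13 to 0.26 kg. Origin at its centre, x along its length. At the start it lies in one of the rack's two places, its x axis pointing up the 35 degree slope
- maple_blank: square turning blank of pale cream maple wood, 150 x 42 x 42 mm, 0.13 to 0.26 kg. Origin at its centre, x along its length. At the start it lies in one of the rack's two places, its x axis pointing up the 35 degree slope
- job_board: white job board 100 x 210 x 10 mm lying at the far side of the table with a red frame and a grey frame, one wood sample in each; origin at the centre of its underside
- next_place (a point): centre of the red frame on the job board: the sample lying here names the wood wanted
- walnut_sample: dark brown walnut sample, 62 x 62 x 10 mm, fixed in one frame of the job board; origin at the centre of its underside
- maple_sample: pale cream maple sample, 62 x 62 x 10 mm, fixed in the other frame
- wax_jar: bystander: short glass jar with brass lid, 70 mm across, 75 high
- dust_brush: bystander: small bench brush lying down
- mallet: bystander: hammer with wooden handle lying down
- pencil_mug: bystander: blue mug, 80 mm across, 95 high
- calipers: bystander: steel outside calipers lying flat, 150 mm long; origin at the brass joint at one end
- glue_tin: bystander: tin, 80 mm across, 110 high
- sanding_block: bystander: cork block 140 x 36 x 36 mm lying in the tray beside its +y wall (centre about 70 mm from the tray's middle); origin at the centre of its underside
Mind the look-alikes: they are no part of the job. There is more than one size of the turned_leg; the job needs the larger.

How it is judged:
On the way, in this order (a step that is already met when the one before it is completed fails the run):
1. the hold-down lever is swung up (past 1.1 rad) (value of joint hold_down above 1.1 rad), for 0.2 s.
2. the turned leg lies on the tray's floor, let go (x of turned_leg in the frame of tray between -0.11 and 0.11 m and y of turned_leg in the frame of tray between -0.09 and 0.09 m and z of turned_leg in the frame of tray between 0.015 and 0.036 m and angle between turned_leg's own x axis and vertical between 1.4 and 1.74 rad and linear speed of turned_leg below 0.03 m/s and contact force between the fingers and turned_leg below 0.2 N), for 0.2 s.
3. the blank of the called-for wood lies in both saddles, let go, with the lever still up (((horizontal distance between walnut_sample and next_place below 0.03 m and x of walnut_blank in the frame of cradle between -0.022 and 0.022 m and y of walnut_blank in the frame of cradle between -0.008 and 0.008 m and z of walnut_blank in the frame of cradle between 0.016 and 0.026 m and angle between the x axis of walnut_blank and the x axis of cradle, either way round below 0.12 rad and distance of maple_blank from where it was at the start of the episode below 0.02 m) or (horizontal distance between maple_sample and next_place below 0.03 m and x of maple_blank in the frame of cradle between -0.022 and 0.022 m and y of maple_blank in the frame of cradle between -0.008 and 0.008 m and z of maple_blank in the frame of cradle between 0.016 and 0.026 m and angle between the x axis of maple_blank and the x axis of cradle, either way round below 0.12 rad and distance of walnut_blank from where it was at the start of the episode below 0.02 m)) and value of joint hold_down above 0.5 rad and contact force between the fingers and walnut_blank below 0.2 N and contact force between the fingers and maple_blank below 0.2 N), for 0.2 s.
At the end, for the whole second after the job is handed in: Leg flat on the tray floor inside its walls (10 deg); blank of the red-framed wood in both saddles (centre within 22 mm along, 8 mm across, 16-26 mm above their floors, 0.12 rad); lever down on it (within 0.04 rad of 0); other blank within 20 mm of its start; all at rest (x of turned_leg in the frame of tray between -0.11 and 0.11 m and y of turned_leg in the frame of tray between -0.09 and 0.09 m and z of turned_leg in the frame of tray between 0.015 and 0.036 m and angle between turned_leg's own x axis and vertical between 1.4 and 1.74 rad and linear speed of turned_leg below 0.03 m/s and ((horizontal distance between walnut_sample and next_place below 0.03 m and x of walnut_blank in the frame of cradle between -0.022 and 0.022 m and y of walnut_blank in the frame of cradle between -0.008 and 0.008 m and z of walnut_blank in the frame of cradle between 0.016 and 0.026 m and angle between the x axis of walnut_blank and the x axis of cradle, either way round below 0.12 rad and distance of maple_blank from where it was at the start of the episode below 0.02 m) or (horizontal distance between maple_sample and next_place below 0.03 m and x of maple_blank in the frame of cradle between -0.022 and 0.022 m and y of maple_blank in the frame of cradle between -0.008 and 0.008 m and z of maple_blank in the frame of cradle between 0.016 and 0.026 m and angle between the x axis of maple_blank and the x axis of cradle, either way round below 0.12 rad and distance of walnut_blank from where it was at the start of the episode below 0.02 m)) and value of joint hold_down between -0.04 and 0.04 rad and linear speed of each of walnut_blank, maple_blank below 0.02 m/s); the robot touches nothing.
It fails at once if the blank that is not called for is moved by more than 20 mm ((horizontal distance between walnut_sample and next_place below 0.03 m and distance of maple_blank from where it was at the start of the episode above 0.02 m) or (horizontal distance between maple_sample and next_place below 0.03 m and distance of walnut_blank from where it was at the start of the episode above 0.02 m)).
It fails at once if a bystander is moved by more than 30 mm (distance of any of wax_jar, dust_brush, mallet, pencil_mug, calipers, glue_tin, sanding_block from where it was at the start of the episode above 0.03 m).
It also fails if it takes over 72 s, if anything falls off the work surface, if the arm or the gripper's body presses on something with over 40 N, if the wrist force passes 120 N, or if a joint passes its speed limit or range.

## Working session

There is one attempt and no reset: what is moved stays moved. The work goes in short steps, Python scripts to look and compute and a tool call to move; the robot and the scene stay as the last step left them, time stands still between calls to the robot, and variables do not carry over. Pictures are saved under pics/ and viewed, at most 10 in all, crops included, and the job is handed in when it is done.

Besides the shell and the picture viewer there is one more tool, called after "Request:" in YAML: its name, and indented under it one key for each argument. carry_out: Moves the arm, as the interface text tells. Its arguments: {"type":"object","properties":{"moves":{"type":"array","items":{"type":"array","items":{"type":"number"}}},"force":{"type":"number"}},"required":["moves"]}

```bash
mkdir -p pics; ls; python3 - <<'E'
from bench import r
import cv2
o=r.get_obs();print({k:o[k] for k in("clock","tcp_pos","orientation","contact_force","grip_width")})
for n in("top","side"):
    f=r.grab_frame(n);cv2.imwrite(f"pics/{n}0.png",f[:,:,::-1]);print(n,r.calibration(n))
E
```

```text
pics
{'clock': 0.0, 'tcp_pos': array([ 0.29093616, -0.6087879 ,  0.40374051]), 'orientation': array([-3.06223523e+00, -6.94086101e-01,  8.36173559e-04]), 'contact_force': array([ 0.1561049 ,  0.42160607, -0.80008931]), 'grip_width': 0.08520863240516834}
top {'fx': 387.9032529015487, 'fy': 387.9032529015487, 'cx': 312.1487234921557, 'cy': 195.27444294050713, 'rvec': array([ 2.19399415, -2.20199151,  0.07788731]), 'tvec': array([-0.01847521,  0.54788473,  1.20202336])}
side {'fx': 432.1868161644778, 'fy': 432.1868161644778, 'cx': 320.19829401018757, 'cy': 199.23988963086998, 'rvec': array([ 0.27803595, -2.88102234,  1.03631419]), 'tvec': array([0.51581798, 0.13899561, 1.4210609 ])}
```

View pics/top0.png

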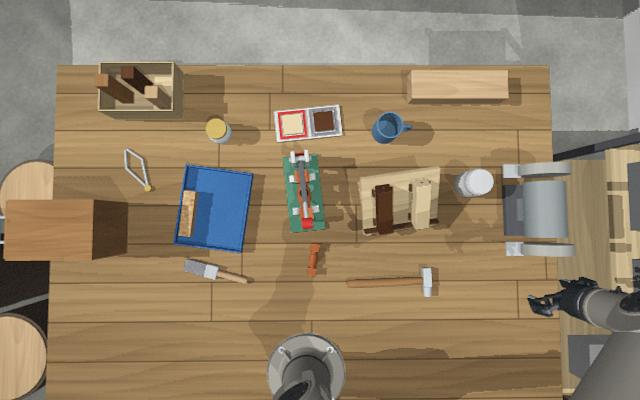

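View pics/side0.png

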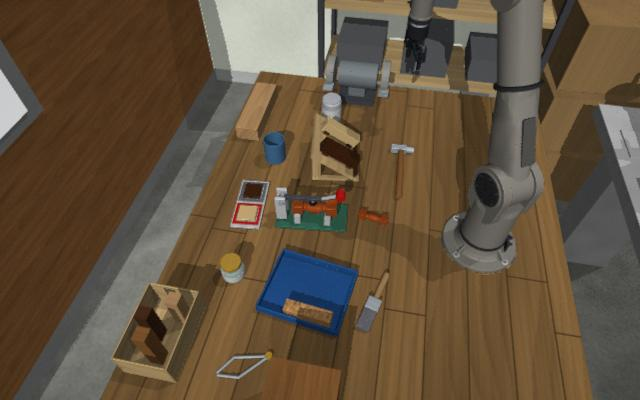

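The top view shows the red frame at (292,124) holding pale maple, so the maple blank in the rack at (423,203) is wanted; the walnut blank is at (384,209). There are two candidates for the leg. One is in the green cradle at (305,190). The other is a small one lying on the table at (314,260), which is a look-alike. The crop should confirm this.

```bash
cat > h.py <<'E'
import numpy as np, cv2
from bench import r
from scipy.spatial.transform import Rotation as R
def ray(n,uv,cal=None):
    c=cal or r.calibration(n); M=cv2.Rodrigues(np.array(c["rvec"]))[0]
    d=np.array([(uv[0]-c["cx"])/c["fx"],(uv[1]-c["cy"])/c["fy"],1.])
    return -M.T@c["tvec"], M.T@d
def onz(n,uv,z,cal=None):
    o,d=ray(n,uv,cal); return o+d*(z-o[2])/d[2]
def tri(a,b):
    (o,d),(p,e)=a,b
    s=np.linalg.lstsq(np.c_[d,-e],p-o,rcond=None)[0]
    A,B=o+d*s[0],p+e*s[1]; return (A+B)/2,np.linalg.norm(A-B)
def mask(img,lo,hi):
    return cv2.inRange(cv2.cvtColor(img,cv2.COLOR_RGB2HSV),np.array(lo),np.array(hi))
def big(m,box=None):
    if box:
        k=np.zeros_like(m);k[box[1]:box[3],box[0]:box[2]]=1;m=m*k
    cs=cv2.findContours(m,cv2.RETR_EXTERNAL,cv2.CHAIN_APPROX_NONE)[0]
    return max(cs,key=cv2.contourArea)
E
python3 - <<'E'
from h import *
f=cv2.imread("pics/top0.png")
cv2.imwrite("pics/crop1.png",cv2.resize(f[95:285,170:450],(800,543),interpolation=cv2.INTER_CUBIC))
t=f[:,:,::-1].copy(); s=cv2.imread("pics/side0.png")[:,:,::-1].copy()
def rect(name,n,m,box,z):
    c=big(m,box); P=np.array([onz(n,p[0],z)[:2] for p in c],np.float32)
    q=cv2.minAreaRect(P); print(name,np.round(q[0],4),np.round(q[1],4),round(q[2],2),"area",cv2.contourArea(c),"px",c[:,0].min(0),c[:,0].max(0))
rect("plate",'top',mask(t,(60,80,30),(90,255,200)),(270,140,340,240),.012)
rect("tray",'top',mask(t,(100,120,40),(125,255,255)),(160,150,265,260),.03)
rect("board",'top',mask(t,(0,0,190),(180,30,255)),(265,95,350,150),.01)
rect("maple",'top',mask(t,(10,20,190),(30,110,255)),(408,170,434,232),.1)
rect("walnut",'top',mask(t,(0,80,20),(20,255,100)),(370,175,400,240),.1)
kt=big(mask(t,(0,190,120),(6,255,255)),(285,200,325,235)); ks=big(mask(s,(0,190,120),(6,255,255)),(325,180,360,210))
a=[np.mean(k[:,0],0) for k in(kt,ks)]; print("knob",a,tri(ray('top',a[0]),ray('side',a[1])), cv2.contourArea(kt))
E
```

```text
plate [0.5569 0.0058] [0.2364 0.1073] 6.17 area 1017.0 px [283 154] [324 231]
tray [0.5084 0.2861] [0.2108 0.2481] 82.0 area 5341.0 px [174 165] [252 252]
board [ 0.7793 -0.0066] [0.0984 0.2102] 5.89 area 1912.0 px [274 105] [341 141]
maple [ 0.5315 -0.3373] [0.0739 0.1711] 88.94 area 753.5 px [408 170] [433 228]
walnut [ 0.5023 -0.2308] [0.0848 0.1464] 89.27 area 832.0 px [370 184] [399 234]
knob [array([306.22727273, 219.36363636]), array([340.11764706, 195.38235294])] (array([ 0.46694917, -0.0026968 ,  0.12726536]), np.float64(0.01182383094442749)) 16.0
```

View pics/crop1.png

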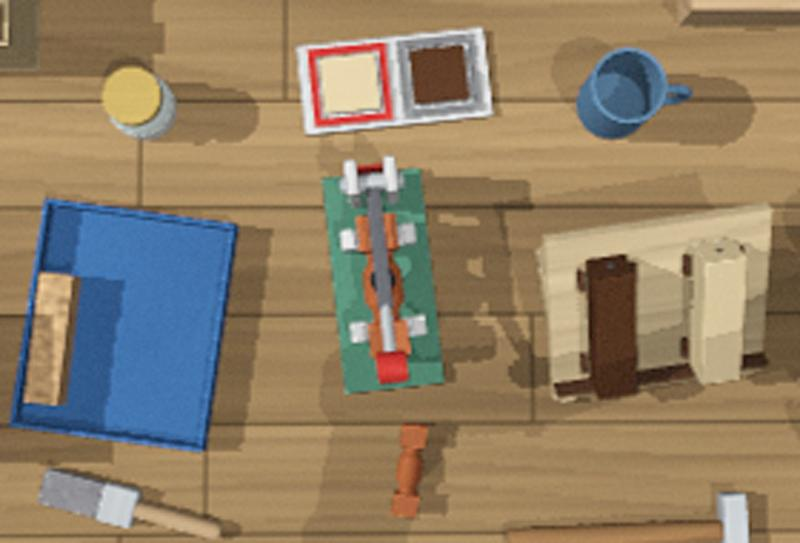

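The crop confirms it: the red frame (crop 350,85) holds maple and the grey frame holds walnut. The leg in the cradle (crop 383,280) is the larger one, and the short one at (408,470) is the look-alike, so it stays. The maple blank is the right-hand one (718,310). First I'll move over the knob.

```bash
cat >> h.py <<'E'
def go(x,y,z,yaw):
    "shift and roll in tool axes from present pose to TCP target with tool x at yaw"
    o=r.get_obs(); M=R.from_rotvec(o["orientation"]).as_matrix()
    d=M.T@(np.array([x,y,z])-o["tcp_pos"]); y0=np.arctan2(M[1,0],M[0,0])
    w=(yaw-y0+np.pi/2)%np.pi-np.pi/2
    print("pos",o["tcp_pos"].round(4),"yaw",round(y0,4),"F",o["contact_force"].round(1),"w",round(o["grip_width"],4),round(o["gripper_force"],1),"t",round(o["clock"],2),"-> shift",d.round(4),"roll",round(-w,4),"tilt",M[:,2].round(3))
S0=np.array([.552,.0053]); SY=.1077
def st(x,y=0,o=S0,a=SY): return o+np.array([x*np.cos(a)-y*np.sin(a),x*np.sin(a)+y*np.cos(a)])
E
python3 - <<'E'
from h import *
k=st(-.09);print(k)
go(*k,.36,SY); print(r.get_obs()["joints"].round(2))
E
```

```text
[ 0.46252146 -0.00437427]
pos [ 0.291  -0.6088  0.4038] yaw 0.4459 F [ 0.7 -0.4  0.3] w 0.0852 0.0 t 0.1 -> shift [ 0.4154 -0.4713  0.0445] roll 0.3382 tilt [-0.001  0.001 -1.   ]
[ 1.02  0.48  0.02  1.56 -0.01  1.11 -0.08]
```

Request:
carry_out:
  moves:
    - [0.03, -0.034, 0, 0.04, 0.085]
    - [0.06, -0.068, 0, 0.08, 0.085]
    - [0.09, -0.102, 0, 0.12, 0.085]
    - [0.12, -0.136, 0, 0.16, 0.085]
    - [0.15, -0.17, 0, 0.2, 0.085]
    - [0.18, -0.204, 0, 0.24, 0.085]
    - [0.21, -0.238, 0, 0.29, 0.085]
    - [0.235, -0.267, 0, 0.338, 0.085]

```text
clock: 0.9
tcp_pos: [0.3882, -0.2643, 0.4045]
orientation: [-3.137, -0.168, 0.0]
contact_force: [1.0, 0.3, -0.3]
grip_width: 0.0851
gripper_force: 0.0
```

```bash
python3 - <<'E'
from h import *
go(*st(-.09),.37,SY)
E
```

```text
pos [ 0.3882 -0.2643  0.4045] yaw 0.1071 F [ 1.   0.3 -0.3] w 0.0851 0.0 t 0.9 -> shift [ 0.1017 -0.2505  0.0346] roll -0.0006 tilt [-0.  0. -1.]
```

Request:
carry_out:
  moves:
    - [0.015, -0.036, 0, 0, 0.07]
    - [0.03, -0.072, 0, 0, 0.07]
    - [0.045, -0.108, 0, 0, 0.07]
    - [0.06, -0.144, 0, 0, 0.07]
    - [0.075, -0.18, 0, 0, 0.07]
    - [0.089, -0.215, 0, 0, 0.07]
    - [0.102, -0.25, 0.01, 0, 0.07]
    - [0.102, -0.25, 0.01, 0, 0.07]

```text
clock: 1.7
tcp_pos: [0.4628, -0.0023, 0.3939]
orientation: [-3.134, -0.181, 0.001]
contact_force: [-0.9, -0.1, 0.7]
grip_width: 0.0702
gripper_force: 0.0
```

```bash
python3 - <<'E'
from h import *
go(*st(-.09),.28,SY)
c=r.calibration("wrist"); f=r.grab_frame("wrist"); cv2.imwrite("pics/w1.png",f[:,:,::-1]); print(c)
k=big(mask(f,(0,190,100),(6,255,255))); q=cv2.minAreaRect(k); print(q, onz("wrist",q[0],.141,c))
E
```

```text
pos [ 0.4628 -0.0023  0.3939] yaw 0.1157 F [-0.9 -0.1  0.7] w 0.0702 0.0 t 1.7 -> shift [-0.0004  0.0023  0.1139] roll 0.008 tilt [-0.001  0.002 -1.   ]
{'fx': 354.00871530608595, 'fy': 354.00871530608595, 'cx': 317.74521907924526, 'cy': 198.90883682700874, 'rvec': array([-2.14915969,  1.91394987,  0.32396346]), 'tvec': array([-0.05667514,  0.3952397 ,  0.52104306])}
((323.0, 203.0), (42.0, 42.0), 90.0) [ 0.46777587 -0.0068827   0.141     ]
```

View pics/w1.png

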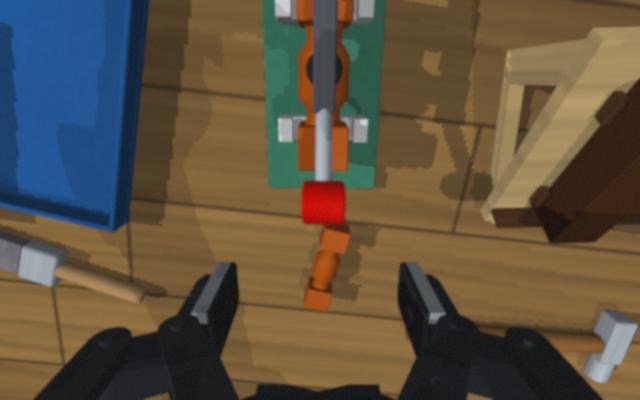

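The wrist view shows the knob at (323,203), between the fingers at (225,300) and (410,300). The plate edges are nearly vertical, so the yaw is right. I'll descend and pinch.

Request:
carry_out:
  moves:
    - [0.003, 0.003, 0.02, 0.008, 0.07]
    - [0.003, 0.003, 0.05, 0.008, 0.07]
    - [0.003, 0.003, 0.08, 0.008, 0.07]
    - [0.003, 0.003, 0.1, 0.008, 0.07]
    - [0.003, 0.003, 0.112, 0.008, 0.07]
    - [0.003, 0.003, 0.112, 0.008, 0.02]
    - [0.003, 0.003, 0.112, 0.008, 0.02]
    - [0.003, 0.003, 0.112, 0.008, 0.02]
  force: 30

```text
clock: 2.55
tcp_pos: [0.4656, -0.006, 0.2837]
orientation: [-3.132, -0.161, -0.001]
contact_force: [-2.9, 5.8, 0.4]
grip_width: 0.0296
gripper_force: 32.8
```

Request:
carry_out:
  moves:
    - [0.003, 0, -0.019, 0, 0.02]
    - [0.009, 0, -0.037, 0, 0.02]
    - [0.016, 0, -0.055, 0, 0.02]
    - [0.025, 0, -0.072, 0, 0.02]
    - [0.035, 0, -0.088, 0, 0.02]
    - [0.047, 0, -0.103, 0, 0.02]
    - [0.061, 0, -0.1165, 0, 0.02]
    - [0.0755, 0, -0.129, 0, 0.02]

```text
clock: 3.35
tcp_pos: [0.5407, 0.0019, 0.4125]
orientation: [-3.132, -0.164, -0.0]
contact_force: [4.3, 12.5, -13.3]
grip_width: 0.0294
gripper_force: 30.7
```

Request:
carry_out:
  moves:
    - [0.016, -0.001, -0.0107, 0, 0.02]
    - [0.033, -0.001, -0.0197, 0, 0.02]
    - [0.0506, -0.002, -0.027, 0, 0.02]
    - [0.069, -0.002, -0.0324, 0, 0.02]
    - [0.088, -0.003, -0.036, 0, 0.02]
    - [0.107, -0.003, -0.0377, 0, 0.02]
    - [0.124, -0.003, -0.0376, 0, 0.02]
    - [0.124, -0.003, -0.0376, 0, 0.02]

```text
clock: 4.15
tcp_pos: [0.6648, 0.0156, 0.4499]
orientation: [-3.134, -0.161, -0.001]
contact_force: [-0.4, 6.0, -3.6]
grip_width: 0.0295
gripper_force: 31.2
```

Request:
carry_out:
  moves:
    - [0, 0, 0, 0, 0.06]
    - [0, 0, 0, 0, 0.06]
    - [0, 0, -0.02, 0, 0.06]
    - [0, 0, -0.04, 0, 0.06]
    - [-0.03, 0, -0.06, 0, 0.06]
    - [-0.06, 0, -0.06, 0, 0.06]
    - [-0.1, 0, -0.06, 0, 0.06]
    - [-0.14, 0, -0.06, 0, 0.06]

```text
clock: 4.95
tcp_pos: [0.523, -0.0018, 0.5101]
orientation: [3.137, 0.155, 0.003]
contact_force: [-0.1, -0.2, 0.1]
grip_width: 0.0602
gripper_force: 0.0
```

```bash
python3 - <<'E'
from h import *
go(*st(0),.3,SY)
c=r.calibration("wrist"); f=r.grab_frame("wrist"); t=r.grab_frame("top");s=r.grab_frame("side")
for n,i in(("w2",f),("t2",t),("s2",s)):cv2.imwrite(f"pics/{n}.png",i[:,:,::-1])
cv2.imwrite("pics/c2.png",np.vstack([cv2.resize(t[130:250,230:430],(800,480))[:,:,::-1]]))
np.save("w2.npy",c)
E
```

```text
pos [ 0.523  -0.0018  0.5101] yaw 0.0986 F [-0.1 -0.2  0.1] w 0.0602 0.0 t 4.95 -> shift [ 0.0292 -0.0044  0.2102] roll -0.0091 tilt [ 0.002 -0.001 -1.   ]
```

View pics/w2.png

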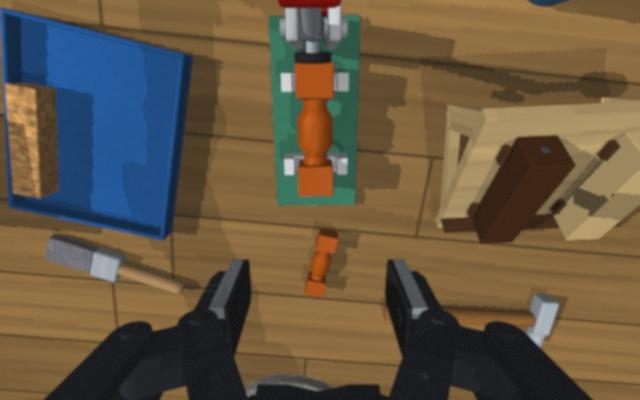

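The wrist view shows the lever upright (knob at 310,3) and the leg uncovered from (315,60) to (315,197), with its belly at (315,128). Next I'll measure the leg, plus the blanks on the rack.

```bash
python3 - <<'E'
from h import *
t=cv2.imread("pics/t2.png")[:,:,::-1].copy(); w=cv2.imread("pics/w2.png")[:,:,::-1].copy(); c=np.load("w2.npy",allow_pickle=True).item()
def rect(name,n,m,box,z,cal=None):
    k=big(m,box); P=np.array([onz(n,p[0],z,cal)[:2] for p in k],np.float32); q=cv2.minAreaRect(P)
    print(name,np.round(q[0],4),np.round(q[1],4),round(q[2],2),k[:,0].min(0),k[:,0].max(0)); return P
M=cv2.Rodrigues(c["rvec"])[0];print("wcam",-M.T@c["tvec"])
M=cv2.Rodrigues(r.calibration('top')["rvec"])[0];print("tcam",-M.T@r.calibration('top')["tvec"])
o=((4,150,90),(13,255,255))
rect("leg top",'top',mask(t,*o),(280,150,330,235),.077)
rect("leg wrist",'wrist',mask(w,*o),(280,40,345,205),.077,c)
g=((60,80,30),(90,255,200))
rect("plate w",'wrist',mask(w,*g),(260,0,370,215),.012,c)
rect("tray",'wrist',mask(w,(100,120,40),(125,255,255)),(0,0,200,250),.03,c)
print("rack")
print("sat t maple",cv2.cvtColor(t,cv2.COLOR_RGB2HSV)[[190,200,215,200,180],[424,424,424,405,435]])
cv2.imwrite("pics/rack.png",cv2.resize(cv2.imread("pics/top0.png")[160:245,350:450],(800,680),interpolation=cv2.INTER_CUBIC)[:600])
E
```

```text
wcam [0.60703435 0.00414223 0.47995878]
tcam [ 0.47701232 -0.00491853  1.23199604]Traceback (most recent call last):
  File "<stdin>", line 9, in <module>
  File "<stdin>", line 4, in rect
  File "h.py", line 20, in big
    return max(cs,key=cv2.contourArea)
ValueError: max() iterable argument is empty
```

```bash
python3 - <<'E'
from h import *
w=cv2.imread("pics/w2.png")[:,:,::-1].copy(); c=np.load("w2.npy",allow_pickle=True).item()
def rect(name,n,m,box,z,cal=None):
    k=big(m,box); P=np.array([onz(n,p[0],z,cal)[:2] for p in k],np.float32); q=cv2.minAreaRect(P)
    print(name,np.round(q[0],4),np.round(q[1],4),round(q[2],2),k[:,0].min(0),k[:,0].max(0)); return P
o=((4,150,90),(13,255,255))
for z in(.056,.077): rect("leg",'wrist',mask(w,*o),(280,40,345,205),z,c)
rect("plate w",'wrist',mask(w,(60,80,30),(90,255,200)),(260,0,370,215),.012,c)
# belly: widest rows between squares
m=mask(w,*o)[75:165,285:350]; wd=(m>0).sum(1); print(wd[::3])
rows=np.where(wd>=wd[20:75].max()-1)[0]; print("belly rows",rows+75)
cv2.imwrite("pics/rack.png",cv2.resize(cv2.imread("pics/top0.png")[165:240,350:450],(800,600),interpolation=cv2.INTER_CUBIC))
E
```

```text
leg [0.5451 0.0016] [0.1566 0.043 ] 6.09 [295  62] [333 195]
leg [0.5482 0.0017] [0.1488 0.0409] 6.09 [295  62] [333 195]
plate w [0.5575 0.0027] [0.2367 0.1081] 6.24 [269  16] [359 204]
[37 37 37 37 37 37 38 37 25 23 23 23 26 30 33 34 34 34 34 34 34 33 33 32
 30 24 22 21 21 24]
belly rows [75 76 77 78 79 80 81 82 83 84 85 86 87 88 89 90 91 92 93 94 95 96]
```

View pics/rack.png

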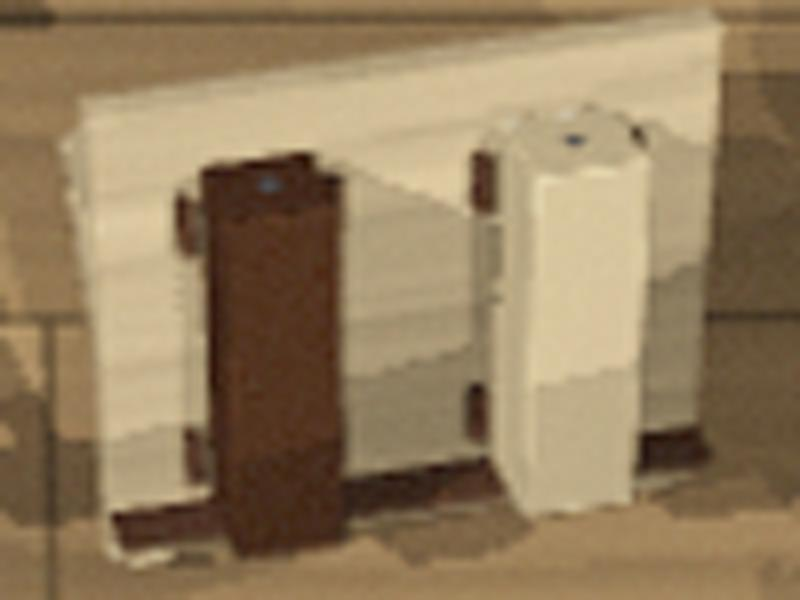

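The leg centre is at about (0.548, 0.002). The rack crop shows maple at right (top-face edges x 535–645, top end row 175, low end row 515). The wrist camera sits 84 mm ahead of the tool on the lever side, so I'll turn the tool half round before descending. First a check on the last joint.

```bash
sed -i 's/S0=np.array(\[.552,.0053\])/S0=np.array([.552,.0037])/' h.py; python3 - <<'E'
from h import *
print(r.get_obs()["joints"].round(3))
# maple: crop px -> top px ; top face: 4 corners; crop scale 8
def px(u,v): return (350+u/8,165+v/8)
def P(u,v,z): return onz('top',px(u,v),z).round(4)
h=75*.5736/1000
# rack frame from board corners: top edge z, lip
zt=.075+.1*np.sin(np.radians(35)); zb=.075-.1*np.sin(np.radians(35))
TL,TR=P(85,100,zt),P(715,15,zt); print("board top edge",TL,TR,np.linalg.norm(TL-TR),"yaw",np.arctan2(TL[0]-TR[0],-(TL[1]-TR[1])))
BL,BR=P(110,540,zb+.015),P(705,455,zb+.015); print("lip",BL,BR,np.linalg.norm(BL-BR))
E
```

```text
[ 0.169  0.156 -0.322  1.761  0.054  1.232 -1.64 ]
board top edge [ 0.5914 -0.1574  0.1324] [ 0.6213 -0.3837  0.1324] 0.22826672994547406 yaw -3.010228047175252
lip [ 0.4313 -0.179   0.0326] [ 0.463  -0.4102  0.0326] 0.2333630861983103
```

Request:
carry_out:
  moves:
    - [0, 0, 0, -0.148, 0.07]
    - [0, 0, 0, -0.296, 0.07]
    - [0, 0, 0, -0.444, 0.07]
    - [0, 0, 0, -0.592, 0.07]
    - [0, 0, 0, -0.74, 0.07]
    - [0, 0, 0, -0.888, 0.07]
    - [0, 0, 0, -1.036, 0.07]
    - [0, 0, 0, -1.184, 0.07]

```text
clock: 5.9
tcp_pos: [0.5257, -0.0014, 0.5099]
orientation: [2.51, 1.887, 0.002]
contact_force: [-0.5, -0.7, 0.3]
grip_width: 0.0698
gripper_force: 0.0
```

Request:
carry_out:
  moves:
    - [0, 0, 0, -0.148, 0.07]
    - [0, 0, 0, -0.296, 0.07]
    - [0, 0, 0, -0.444, 0.07]
    - [0, 0, 0, -0.592, 0.07]
    - [0, 0, 0, -0.74, 0.07]
    - [0, 0, 0, -0.888, 0.07]
    - [0, 0, 0, -1.036, 0.07]
    - [0, 0, 0, -1.184, 0.07]

```text
clock: 6.7
tcp_pos: [0.5257, -0.0014, 0.5099]
orientation: [1.03, 2.966, 0.001]
contact_force: [0.8, -0.1, -0.1]
grip_width: 0.07
gripper_force: 0.0
```

Request:
carry_out:
  moves:
    - [0, 0, 0, -0.148, 0.07]
    - [0, 0, 0, -0.296, 0.07]
    - [0, 0, 0, -0.444, 0.07]
    - [0, 0, 0, -0.592, 0.07]
    - [0, 0, 0, -0.74, 0.07]
    - [0, 0, 0, -0.782, 0.07]
    - [0, 0, 0, -0.782, 0.07]
    - [0, 0, 0, -0.782, 0.07]

```text
clock: 7.5
tcp_pos: [0.5253, -0.0013, 0.5097]
orientation: [-0.167, 3.136, 0.0]
contact_force: [-0.2, -0.0, 0.1]
grip_width: 0.07
gripper_force: 0.0
```

```bash
python3 - <<'E'
from h import *
print(r.get_obs()["joints"].round(2)); go(.548,.0017,.207,.107)
E
```

```text
[ 0.46  0.2  -0.66  1.74  0.13  1.24  1.44]
pos [ 0.5253 -0.0013  0.5097] yaw -3.0354 F [-0.2 -0.   0.1] w 0.07 0.0 t 7.5 -> shift [-0.0226  0.0005  0.3027] roll -0.0008 tilt [ 0.001  0.    -1.   ]
```

Request:
carry_out:
  moves:
    - [-0.01, 0, 0.04, 0, 0.07]
    - [-0.02, 0.0005, 0.085, 0, 0.07]
    - [-0.0226, 0.0005, 0.13, 0, 0.07]
    - [-0.0226, 0.0005, 0.17, 0, 0.07]
    - [-0.0226, 0.0005, 0.21, 0, 0.07]
    - [-0.0226, 0.0005, 0.24, 0, 0.07]
    - [-0.0226, 0.0005, 0.255, 0, 0.07]
    - [-0.0226, 0.0005, 0.26, 0, 0.07]

```text
clock: 8.3
tcp_pos: [0.5471, 0.0018, 0.2481]
orientation: [0.169, -3.135, -0.0]
contact_force: [-0.9, -0.4, 0.9]
grip_width: 0.07
gripper_force: 0.0
```

Request:
carry_out:
  moves:
    - [0, 0, 0.015, 0, 0.07]
    - [0, 0, 0.03, 0, 0.07]
    - [0, 0, 0.043, 0, 0.07]
    - [0, 0, 0.043, 0, 0.07]
    - [0, 0, 0.043, 0, 0.03]
    - [0, 0, 0.043, 0, 0.03]
    - [0, 0, 0.043, 0, 0.03]
    - [0, 0, 0.043, 0, 0.03]
  force: 40

```text
clock: 9.1
tcp_pos: [0.5474, 0.0021, 0.2071]
orientation: [-0.17, 3.136, 0.0]
contact_force: [-0.9, 0.1, 4.9]
grip_width: 0.041
gripper_force: 40.8
```

Gripped at 41 mm. I'll lift gently and then work out the shift to the tray.

Request:
carry_out:
  moves:
    - [0, 0, -0.01, 0, 0.03]
    - [0, 0, -0.025, 0, 0.03]
    - [0, 0, -0.05, 0, 0.03]
    - [0, 0, -0.08, 0, 0.03]
    - [0, 0, -0.11, 0, 0.03]
    - [0, 0, -0.14, 0, 0.03]
    - [0, 0, -0.16, 0, 0.03]
    - [0, 0, -0.16, 0, 0.03]

```text
clock: 9.9
tcp_pos: [0.5472, 0.0021, 0.3695]
orientation: [-0.169, 3.133, -0.001]
contact_force: [0.8, 0.7, -1.6]
grip_width: 0.0405
gripper_force: 45.0
```

```bash
python3 - <<'E'
from h import *
print(r.get_obs()["joints"].round(2)); go(.504,.256,.19,-.14)
E
```

```text
[ 0.39  0.37 -0.63  1.87  0.27  0.98  1.32]
pos [0.5472 0.0021 0.3695] yaw -3.0336 F [ 0.8  0.7 -1.6] w 0.0405 45.0 t 9.9 -> shift [0.0163 0.2573 0.1792] roll 0.248 tilt [ 0.004 -0.001 -1.   ]
```

Request:
carry_out:
  moves:
    - [0.003, 0.043, 0, 0.04, 0.03]
    - [0.006, 0.086, 0, 0.08, 0.03]
    - [0.009, 0.129, 0, 0.13, 0.03]
    - [0.012, 0.172, 0, 0.17, 0.03]
    - [0.015, 0.215, 0, 0.21, 0.03]
    - [0.0163, 0.245, 0, 0.248, 0.03]
    - [0.0163, 0.257, 0.03, 0.248, 0.03]
    - [0.0163, 0.257, 0.06, 0.248, 0.03]

```text
clock: 10.7
tcp_pos: [0.5024, 0.2587, 0.3061]
orientation: [0.213, 3.132, 0.005]
contact_force: [0.7, -1.6, -1.8]
grip_width: 0.0409
gripper_force: 45.0
```

```bash
python3 - <<'E'
from h import *
go(.504,.256,.18,-.14)
E
```

```text
pos [0.5024 0.2587 0.3061] yaw 3.006 F [ 0.7 -1.6 -1.8] w 0.0409 45.0 t 10.7 -> shift [-0.0018 -0.0029  0.1261] roll 0.0044 tilt [ 0.002  0.003 -1.   ]
```

Request:
carry_out:
  moves:
    - [0, 0, 0.03, 0, 0.03]
    - [0, 0, 0.06, 0, 0.03]
    - [0, 0, 0.085, 0, 0.03]
    - [0, 0, 0.105, 0, 0.03]
    - [0, 0, 0.118, 0, 0.03]
    - [0, 0, 0.125, 0, 0.03]
    - [0, 0, 0.129, 0, 0.03]
    - [0, 0, 0.129, 0, 0.03]

```text
clock: 11.5
tcp_pos: [0.5029, 0.256, 0.1785]
orientation: [0.219, 3.134, -0.001]
contact_force: [-5.4, -1.2, 10.0]
grip_width: 0.041
gripper_force: 44.0
```

Contact is felt (10 N), so the leg is on the floor. I'll release it and rise.

Request:
carry_out:
  moves:
    - [0, 0, -0.001, 0, 0.06]
    - [0, 0, -0.001, 0, 0.06]
    - [0, 0, -0.001, 0, 0.06]
    - [0, 0, -0.02, 0, 0.06]
    - [0, 0, -0.06, 0, 0.06]
    - [0, 0, -0.1, 0, 0.06]
    - [0, 0, -0.15, 0, 0.06]
    - [0, 0, -0.2, 0, 0.06]

```text
clock: 12.3
tcp_pos: [0.503, 0.2552, 0.3789]
orientation: [-0.22, -3.133, 0.0]
contact_force: [1.3, 0.2, -0.1]
grip_width: 0.0599
gripper_force: 0.0
```

```bash
python3 - <<'E'
from h import *
f=r.grab_frame("side"); m=mask(f,(4,150,90),(13,255,255)); k=big(m,(255,245,360,340)); print(cv2.contourArea(k),k[:,0].min(0),k[:,0].max(0),onz('side',cv2.minAreaRect(k)[0],.027))
print(r.get_obs()["joints"].round(2)); go(.511,-.339,.37,.131)
E
```

```text
603.0 [288 265] [338 294] [0.50057405 0.25488657 0.027     ]
[-0.06  0.39 -0.67  1.81  0.28  1.03  0.6 ]
pos [0.5047 0.2575 0.3877] yaw 3.0018 F [2.4 2.6 6. ] w 0.0599 0.0 t 12.35 -> shift [-0.0892 -0.5899  0.0144] roll -0.2708 tilt [ 0.011  0.006 -1.   ]
```

Request:
carry_out:
  moves:
    - [-0.006, -0.043, -0.01, -0.02, 0.07]
    - [-0.013, -0.086, -0.02, -0.04, 0.07]
    - [-0.02, -0.129, -0.03, -0.06, 0.07]
    - [-0.026, -0.172, -0.04, -0.08, 0.07]
    - [-0.033, -0.215, -0.05, -0.1, 0.07]
    - [-0.039, -0.258, -0.05, -0.12, 0.07]
    - [-0.046, -0.301, -0.05, -0.15, 0.07]
    - [-0.052, -0.344, -0.05, -0.18, 0.07]

```text
clock: 13.15
tcp_pos: [0.5065, -0.0943, 0.4274]
orientation: [-0.064, 3.14, -0.001]
contact_force: [0.9, 0.1, -0.3]
grip_width: 0.0701
gripper_force: 0.0
```

```bash
python3 - <<'E'
from h import *
print(r.get_obs()["joints"].round(2)); go(.511,-.339,.45,.131)
E
```

```text
[ 0.56  0.24 -0.58  1.88  0.15  1.07  1.53]
pos [ 0.5065 -0.0943  0.4274] yaw -3.1006 F [ 0.9  0.1 -0.3] w 0.0701 0.0 t 13.15 -> shift [ 0.0055 -0.2447 -0.0224] roll -0.0901 tilt [ 0.001 -0.001 -1.   ]
```

Request:
carry_out:
  moves:
    - [0.001, -0.04, -0.005, -0.015, 0.07]
    - [0.002, -0.08, -0.01, -0.03, 0.07]
    - [0.003, -0.12, -0.015, -0.045, 0.07]
    - [0.004, -0.16, -0.02, -0.06, 0.07]
    - [0.005, -0.2, -0.022, -0.075, 0.07]
    - [0.0055, -0.235, -0.022, -0.09, 0.07]
    - [0.0055, -0.245, -0.022, -0.09, 0.07]
    - [0.0055, -0.245, -0.022, -0.09, 0.07]

```text
clock: 13.95
tcp_pos: [0.5105, -0.3393, 0.4486]
orientation: [0.199, -3.135, -0.0]
contact_force: [0.1, 0.9, 0.3]
grip_width: 0.0699
gripper_force: 0.0
```

```bash
python3 - <<'E'
from h import *
go(.511,-.339,.45,.131)
c=r.calibration("wrist"); f=r.grab_frame("wrist"); cv2.imwrite("pics/w3.png",f[:,:,::-1]); np.save("w3.npy",c)
M=cv2.Rodrigues(c["rvec"])[0];print("wcam",-M.T@c["tvec"]); 
E
```

```text
pos [ 0.5105 -0.3393  0.4486] yaw -3.015 F [0.1 0.9 0.3] w 0.0699 0.0 t 13.95 -> shift [-0.0005  0.0002 -0.0014] roll -0.0044 tilt [-0.001  0.    -1.   ]
wcam [ 0.4278567  -0.3521449   0.41826458]
```

View pics/w3.png

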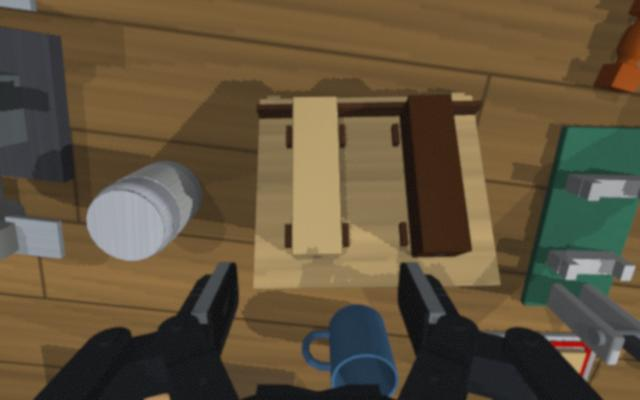

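The wrist view (now flipped) shows maple with its low edge from (293,97) to (338,97) and its high edge from (293,250) to (341,250). Walnut is to its right, at x 405–470. I'll triangulate both edge midpoints with the top view.

```bash
python3 - <<'E'
from h import *
w=cv2.imread("pics/w3.png")[:,:,::-1].copy(); c=np.load("w3.npy",allow_pickle=True).item()
m=mask(w,(15,60,150),(28,140,255)); 
g=cv2.cvtColor(w,cv2.COLOR_RGB2GRAY).astype(int)
for r0 in (120,180,230): print(r0,g[r0,284:352].tolist()) if 0 else None
col=g[85:270,316]; d=np.diff(col); print("edges col316",[(85+i,int(d[i])) for i in np.where(abs(d)>15)[0]])
for rr in(150,200): 
    d=np.diff(g[rr,280:355]); print(rr,[(280+i,int(d[i])) for i in np.where(abs(d)>12)[0]])
cr=lambda u,v:(350+u/8,165+v/8)
H,e1=tri(ray('wrist',(317,250),c),ray('top',cr(592,176))); L,e2=tri(ray('wrist',(316,97),c),ray('top',cr(578,510)))
print("H",H.round(4),e1,"L",L.round(4),e2,np.linalg.norm(H-L)); v=(H-L)/np.linalg.norm(H-L); print("yaw",np.arctan2(v[1],v[0]),"slope",np.degrees(np.arcsin(v[2])))
# plane method
for o in((.527,-.282),(.53,-.283)):
    a=.131; n=np.array([-np.sin(np.radians(35))*np.cos(a),-np.sin(np.radians(35))*np.sin(a),np.cos(np.radians(35))]); p0=np.array([*o,.075])+.042*n
    Q=[]
    for uv in((317,250),(316,97),(293,170),(339,170)):
        q,d=ray('wrist',uv,c); Q.append(q+d*((p0-q)@n)/(d@n))
    print(o,[x.round(4) for x in Q],np.linalg.norm(Q[0]-Q[1]),np.linalg.norm(Q[2]-Q[3]),"centre",((Q[0]+Q[1])/2-.021*n).round(4))
E
```

```text
edges col316 [(np.int64(95), 23), (np.int64(96), 34), (np.int64(97), 22)]
150 [(np.int64(292), 20), (np.int64(293), 14), (np.int64(337), -25), (np.int64(338), -25)]
200 [(np.int64(292), 15), (np.int64(338), -14), (np.int64(339), -25), (np.int64(340), -17)]
H [ 0.5632 -0.3342  0.1497] 0.0029299770254146685 L [ 0.4442 -0.351   0.0654] 0.002518681642950891 0.14680143493512124
yaw 0.14004026653018317 slope 35.02595086778226
(0.527, -0.282) [array([ 0.5652, -0.3352,  0.1479]), array([ 0.4455, -0.3513,  0.0634]), array([ 0.5091, -0.3642,  0.1064]), array([ 0.5039, -0.3229,  0.1065])] 0.14746562226191928 0.04166701438185382 centre [ 0.5173 -0.3417  0.0885]
(0.53, -0.283) [array([ 0.566 , -0.3351,  0.1465]), array([ 0.4456, -0.3513,  0.0614]), array([ 0.5096, -0.3643,  0.1047]), array([ 0.5043, -0.3227,  0.1048])] 0.14826518751129483 0.04189293481153734 centre [ 0.5177 -0.3416  0.0868]
```

```bash
python3 - <<'E'
from h import *
go(.517,-.3415,.253,.134)
E
```

```text
pos [ 0.511  -0.3372  0.4488] yaw -3.0123 F [-0.1  0.8 -0.2] w 0.0699 0.0 t 14.0 -> shift [-0.0054 -0.0052  0.1958] roll -0.0047 tilt [-0.     0.001 -1.   ]
```

Request:
carry_out:
  moves:
    - [-0.006, -0.003, 0.03, -0.005, 0.07]
    - [-0.006, -0.003, 0.07, -0.005, 0.07]
    - [-0.006, -0.003, 0.1, -0.005, 0.07]
    - [-0.006, -0.003, 0.13, -0.005, 0.07]
    - [-0.006, -0.003, 0.15, -0.005, 0.07]
    - [-0.006, -0.003, 0.17, -0.005, 0.07]
    - [-0.006, -0.003, 0.18, -0.005, 0.07]
    - [-0.006, -0.003, 0.18, -0.005, 0.07]

```text
clock: 14.8
tcp_pos: [0.5174, -0.3377, 0.2683]
orientation: [0.215, -3.133, -0.003]
contact_force: [0.1, -0.8, 0.0]
grip_width: 0.0703
gripper_force: 0.0
```

Request:
carry_out:
  moves:
    - [0, 0, 0.008, 0, 0.07]
    - [0, 0, 0.015, 0, 0.07]
    - [0, 0, 0.015, 0, 0.07]
    - [0, 0, 0.015, 0, 0.07]
    - [0, 0, 0.015, 0, 0.03]
    - [0, 0, 0.015, 0, 0.03]
    - [0, 0, 0.015, 0, 0.03]
    - [0, 0, 0.015, 0, 0.03]
  force: 40

```text
clock: 15.6
tcp_pos: [0.5175, -0.3397, 0.2549]
orientation: [-0.212, 3.134, -0.001]
contact_force: [-0.4, -1.6, 3.8]
grip_width: 0.0416
gripper_force: 41.2
```

Request:
carry_out:
  moves:
    - [0, 0, -0.01, 0, 0.03]
    - [0, 0, -0.025, 0, 0.03]
    - [0, 0, -0.05, 0, 0.03]
    - [0, 0, -0.08, 0, 0.03]
    - [0, 0, -0.11, 0, 0.03]
    - [0, 0, -0.14, 0, 0.03]
    - [0, 0, -0.16, 0, 0.03]
    - [0, 0, -0.16, 0, 0.03]

```text
clock: 16.4
tcp_pos: [0.5182, -0.3394, 0.4186]
orientation: [-0.212, 3.129, -0.006]
contact_force: [0.4, -0.4, -1.6]
grip_width: 0.0411
gripper_force: 40.9
```

```bash
python3 - <<'E'
from h import *
print(st(-.04)); go(*st(-.04),.36,.1077); print(r.get_obs()["joints"].round(2))
f=r.grab_frame("side"); cv2.imwrite("pics/s4.png",cv2.resize(f[20:245,240:540],(800,600))[:,:,::-1])
E
```

```text
[ 0.51223176 -0.00059968]
pos [ 0.5182 -0.3394  0.4186] yaw -3.0063 F [ 0.4 -0.4 -1.6] w 0.0411 40.9 t 16.4 -> shift [-0.0395  0.3367  0.0574] roll 0.0276 tilt [ 0.006 -0.003 -1.   ]
[ 0.82  0.41 -0.45  1.66  0.2   1.11  2.02]
```

View pics/s4.png

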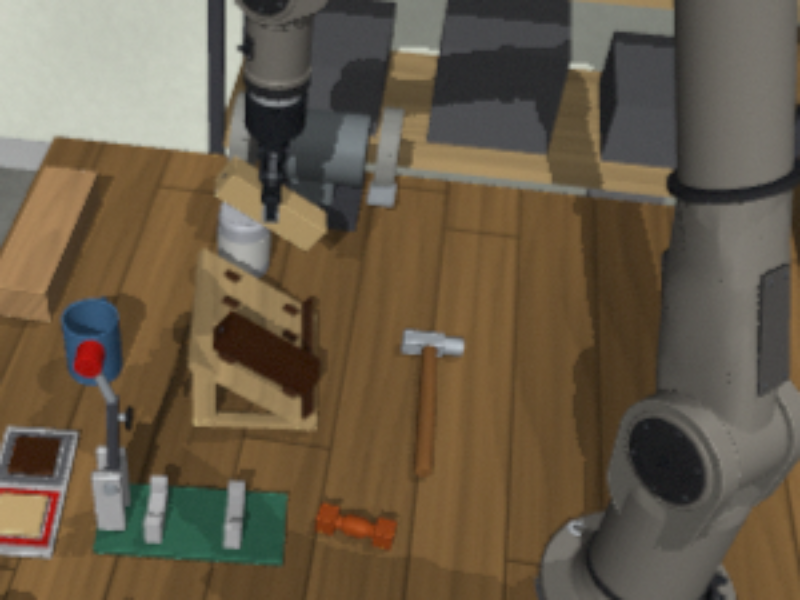

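The side view shows the maple blank held at about 35°, with walnut undisturbed and the lever up with its pad facing the robot. I'll carry the blank to the cradle.

Request:
carry_out:
  moves:
    - [-0.005, 0.043, 0, 0.004, 0.03]
    - [-0.01, 0.086, 0, 0.008, 0.03]
    - [-0.015, 0.129, 0, 0.012, 0.03]
    - [-0.02, 0.172, 0, 0.016, 0.03]
    - [-0.025, 0.215, 0, 0.02, 0.03]
    - [-0.031, 0.258, 0, 0.024, 0.03]
    - [-0.036, 0.3, 0, 0.028, 0.03]
    - [-0.0395, 0.336, 0, 0.028, 0.03]

```text
clock: 17.25
tcp_pos: [0.5102, 0.0011, 0.413]
orientation: [0.17, -3.135, -0.001]
contact_force: [1.4, -0.9, -3.8]
grip_width: 0.0419
gripper_force: 41.2
```

Request:
carry_out:
  moves:
    - [0, 0, 0, 0, 0.03]
    - [0, 0, 0.02, 0, 0.03]
    - [0, 0, 0.045, 0, 0.03]
    - [0, 0, 0.07, 0, 0.03]
    - [0, 0, 0.09, 0, 0.03]
    - [0, 0, 0.1, 0, 0.03]
    - [0, 0, 0.1, 0, 0.03]
    - [0, 0, 0.1, 0, 0.03]

```text
clock: 18.05
tcp_pos: [0.5114, -0.0013, 0.3145]
orientation: [-0.168, 3.137, 0.0]
contact_force: [-0.6, -1.0, -1.2]
grip_width: 0.0414
gripper_force: 41.3
```

```bash
python3 - <<'E'
from h import *
go(*st(-.004),.276,.1077); print(r.get_obs()["joints"].round(2))
E
```

```text
pos [ 0.5114 -0.0013  0.3145] yaw -3.0345 F [-0.6 -1.  -1.2] w 0.0414 41.3 t 18.05 -> shift [-0.0369  0.0006  0.0385] roll -0.0006 tilt [-0.  0. -1.]
[ 0.36  0.38 -0.58  2.    0.28  0.84  1.3 ]
```

Request:
carry_out:
  moves:
    - [0, 0.0005, 0.02, 0, 0.03]
    - [0, 0.0005, 0.037, 0, 0.03]
    - [-0.015, 0.0005, 0.037, 0, 0.03]
    - [-0.03, 0.0005, 0.037, 0, 0.03]
    - [-0.037, 0.0005, 0.037, 0, 0.03]
    - [-0.037, 0.0005, 0.045, 0, 0.03]
    - [-0.037, 0.0005, 0.05, 0, 0.03]
    - [-0.037, 0.0005, 0.053, 0, 0.03]
  force: 25

```text
clock: 18.85
tcp_pos: [0.5471, 0.003, 0.2605]
orientation: [0.168, -3.135, 0.001]
contact_force: [0.3, 0.2, -2.4]
grip_width: 0.0418
gripper_force: 41.2
```

```bash
python3 - <<'E'
from h import *
go(*st(.008),.2175,.1077)
f=r.grab_frame("side"); cv2.imwrite("pics/s5.png",cv2.resize(f[150:250,250:400],(600,400))[:,:,::-1])
E
```

```text
pos [0.5471 0.003  0.2605] yaw -3.0344 F [ 0.3  0.2 -2.4] w 0.0418 41.2 t 18.85 -> shift [-0.0131  0.0002  0.043 ] roll -0.0005 tilt [-0.002 -0.    -1.   ]
```

View pics/s5.png

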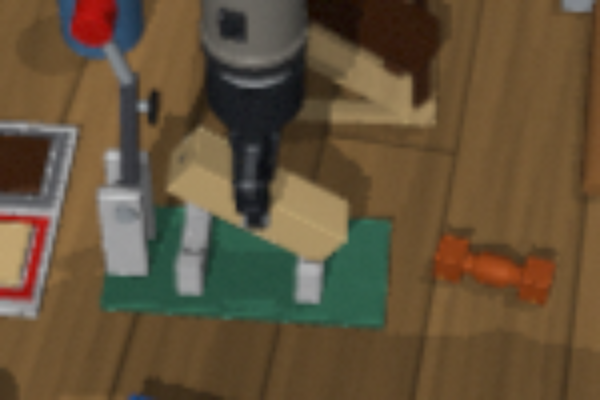

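The view shows the low end just over the near saddle (310,265) and the high end clear of the lever. I'll press down slowly so the blank pivots level in the pads.

Request:
carry_out:
  moves:
    - [-0.001, 0, 0.003, 0, 0.03]
    - [-0.002, 0, 0.006, 0, 0.03]
    - [-0.003, 0, 0.009, 0, 0.03]
    - [-0.004, 0, 0.012, 0, 0.03]
    - [-0.005, 0, 0.015, 0, 0.03]
    - [-0.006, 0, 0.018, 0, 0.03]
    - [-0.007, 0, 0.02, 0, 0.03]
    - [-0.007, 0, 0.02, 0, 0.03]
  force: 20

```text
clock: 19.7
tcp_pos: [0.5591, 0.0043, 0.2447]
orientation: [-0.167, 3.125, 0.001]
contact_force: [6.8, -0.1, 10.3]
grip_width: 0.0415
gripper_force: 41.6
```

Request:
carry_out:
  moves:
    - [-0.001, 0, 0.003, 0, 0.025]
    - [-0.001, 0, 0.006, 0, 0.025]
    - [-0.002, 0, 0.009, 0, 0.025]
    - [-0.003, 0, 0.012, 0, 0.025]
    - [-0.003, 0, 0.014, 0, 0.025]
    - [-0.003, 0, 0.016, 0, 0.025]
    - [-0.003, 0, 0.018, 0, 0.025]
    - [-0.003, 0, 0.018, 0, 0.025]
  force: 20

```text
clock: 20.5
tcp_pos: [0.5597, 0.0047, 0.2248]
orientation: [-0.168, 3.132, 0.001]
contact_force: [2.2, 0.8, 4.4]
grip_width: 0.0417
gripper_force: 40.8
```

```bash
python3 - <<'E'
from h import *
go(*st(.008),.2175,.1077)
f=r.grab_frame("side"); cv2.imwrite("pics/s6.png",cv2.resize(f[150:250,250:400],(600,400))[:,:,::-1])
m=mask(f,(10,50,120),(25,150,255)); 
k=big(m,(285,170,345,225)); print(cv2.minAreaRect(k),k[:,0].min(0),k[:,0].max(0))
E
```

```text
pos [0.5597 0.0047 0.2248] yaw -3.0344 F [2.2 0.8 4.4] w 0.0417 40.8 t 20.5 -> shift [-0.0002 -0.0002  0.0073] roll -0.0005 tilt [ 0.005  0.001 -1.   ]
((323.9100036621094, 206.62997436523438), (20.647518157958984, 17.111984252929688), 8.130102157592773) [313 198] [335 216]
```

Request:
carry_out:
  moves:
    - [0, 0, 0.002, 0, 0.025]
    - [0, 0, 0.004, 0, 0.025]
    - [0, 0, 0.005, 0, 0.025]
    - [0, 0, 0.006, 0, 0.025]
    - [0, 0, 0.007, 0, 0.025]
    - [0, 0, 0.008, 0, 0.025]
    - [0, 0, 0.009, 0, 0.025]
    - [0, 0, 0.009, 0, 0.025]

```text
clock: 21.35
tcp_pos: [0.5601, 0.0048, 0.216]
orientation: [-0.168, 3.131, 0.001]
contact_force: [4.4, 1.2, 6.5]
grip_width: 0.0414
gripper_force: 41.3
```

```bash
python3 - <<'E'
from h import *
go(*st(.008),.2175,.1077)
f=r.grab_frame("side"); cv2.imwrite("pics/s7.png",cv2.resize(f[160:240,260:380],(780,520),interpolation=cv2.INTER_CUBIC)[:,:,::-1])
E
```

```text
pos [0.5601 0.0048 0.216 ] yaw -3.0344 F [4.4 1.2 6.5] w 0.0414 41.3 t 21.35 -> shift [ 0.0002 -0.0002 -0.0015] roll -0.0005 tilt [ 0.006  0.001 -1.   ]
```

View pics/s7.png

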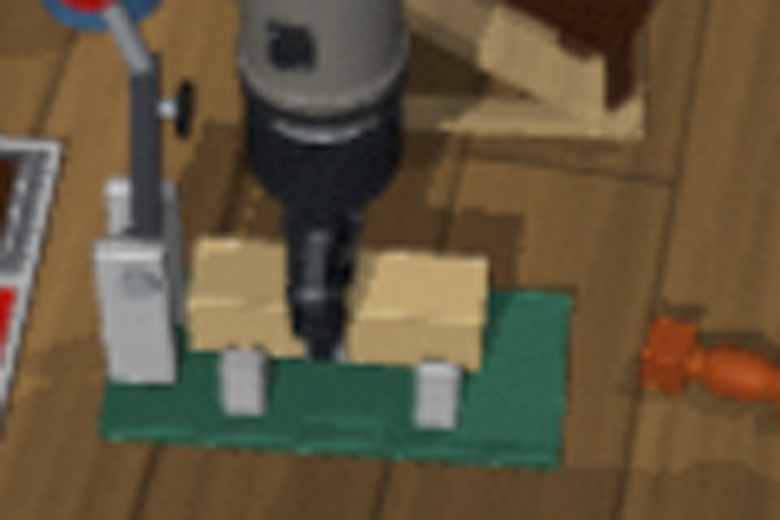

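The blank is almost level over both saddles (243,380) and (438,395), and roughly centred. I'll press a little more until the force rises.

Request:
carry_out:
  moves:
    - [0, 0, 0.001, 0, 0.025]
    - [0, 0, 0.002, 0, 0.025]
    - [0, 0, 0.003, 0, 0.025]
    - [0, 0, 0.004, 0, 0.025]
    - [0, 0, 0.005, 0, 0.025]
    - [0, 0, 0.005, 0, 0.025]
    - [0, 0, 0.005, 0, 0.025]
    - [0, 0, 0.005, 0, 0.025]

```text
clock: 22.2
tcp_pos: [0.5603, 0.0051, 0.2144]
orientation: [-0.168, 3.13, -0.002]
contact_force: [-7.0, -2.3, 41.3]
grip_width: 0.0417
gripper_force: 45.5
```

The force jumped to 41 N, so the blank is seated on both saddles. I'll release and rise.

Request:
carry_out:
  moves:
    - [0, 0, -0.003, 0, 0.025]
    - [0, 0, -0.004, 0, 0.065]
    - [0, 0, -0.004, 0, 0.065]
    - [0, 0, -0.004, 0, 0.065]
    - [0, 0, -0.004, 0, 0.065]
    - [0, 0, -0.02, 0, 0.065]
    - [0, 0, -0.05, 0, 0.065]
    - [0.005, 0, -0.09, 0, 0.065]

```text
clock: 23.0
tcp_pos: [0.5527, 0.0038, 0.2998]
orientation: [0.169, -3.134, -0.001]
contact_force: [1.0, -0.8, -0.2]
grip_width: 0.0651
gripper_force: 0.0
```

Request:
carry_out:
  moves:
    - [0.02, 0, -0.03, 0, 0.065]
    - [0.05, 0, -0.07, 0, 0.065]
    - [0.09, 0, -0.11, 0, 0.065]
    - [0.09, 0, -0.15, 0, 0.065]
    - [0.09, 0, -0.19, 0, 0.065]
    - [0.09, 0, -0.22, 0, 0.065]
    - [0.09, 0, -0.22, 0, 0.065]
    - [0.09, 0, -0.22, 0, 0.065]

```text
clock: 23.8
tcp_pos: [0.4631, -0.0055, 0.5202]
orientation: [-0.169, 3.135, -0.001]
contact_force: [-0.3, -0.1, 0.2]
grip_width: 0.065
gripper_force: 0.0
```

```bash
python3 - <<'E'
from h import *
go(.6648,.0156,.4499,.1077)
c=r.calibration("wrist");f=r.grab_frame("wrist"); s=r.grab_frame("side")
cv2.imwrite("pics/s8.png",s[:,:,::-1]);cv2.imwrite("pics/w8.png",f[:,:,::-1])
for nm,im,n,box in(("s",s,"side",(280,180,345,225)),):
    k=big(mask(im,(10,40,120),(25,160,255)),box); q=cv2.minAreaRect(k); print(q,k[:,0].min(0),k[:,0].max(0),onz(n,q[0],.062))
k=big(mask(s,(0,190,120),(6,255,255)),(250,130,330,200)); print("knob side",k[:,0].mean(0))
k=big(mask(s,(4,150,90),(13,255,255)),(255,245,360,340)); print("leg",onz('side',cv2.minAreaRect(k)[0],.027))
t=r.grab_frame("top"); cv2.imwrite("pics/t8.png",t[:,:,::-1])
E
```

```text
pos [ 0.4631 -0.0055  0.5202] yaw -3.034 F [-0.3 -0.1  0.2] w 0.065 0.0 t 23.8 -> shift [-0.2027 -0.0006  0.0706] roll -0.0001 tilt [ 0.002 -0.001 -1.   ]
((311.7544860839844, 206.1836395263672), (45.698551177978516, 17.427980422973633), 3.814074993133545) [289 197] [335 216] [0.55287513 0.00620061 0.062     ]
knob side [272.875 154.   ]
leg [0.50048896 0.25479779 0.027     ]
```

The blank's measured centre (0.553, 0.006) matches the cradle origin. Its image slope of 3.8° matches the plate edge, so it is level. The leg hasn't moved. Next I'll take the knob from above and retrace the arc.

Request:
carry_out:
  moves:
    - [-0.03, 0, -0.01, 0, 0.065]
    - [-0.07, 0, -0.01, 0, 0.065]
    - [-0.11, 0, -0.01, 0, 0.065]
    - [-0.15, 0, -0.01, 0, 0.065]
    - [-0.18, 0, -0.01, 0, 0.065]
    - [-0.202, 0, -0.01, 0, 0.065]
    - [-0.202, 0, 0, 0, 0.065]
    - [-0.202, 0, 0, 0, 0.065]

```text
clock: 24.75
tcp_pos: [0.664, 0.0158, 0.5159]
orientation: [0.169, -3.131, -0.001]
contact_force: [-0.1, 0.5, -0.8]
grip_width: 0.0653
gripper_force: 0.0
```

```bash
python3 - <<'E'
from h import *
s=r.grab_frame("side");k=big(mask(s,(0,190,120),(6,255,255)),(250,130,330,200)); print("knob side",k[:,0].mean(0))
go(.6648,.0156,.4499,.1077)
E
```

```text
knob side [272.87878788 154.27272727]
pos [0.6637 0.0158 0.5172] yaw -3.0337 F [ 0.  -0.1  0.6] w 0.0649 0.0 t 24.8 -> shift [-0.0014 -0.0003  0.0673] roll 0.0001 tilt [-0.004 -0.    -1.   ]
```

Request:
carry_out:
  moves:
    - [-0.001, 0, 0.025, 0, 0.065]
    - [-0.001, 0, 0.05, 0, 0.065]
    - [-0.001, 0, 0.069, 0, 0.065]
    - [-0.001, 0, 0.069, 0, 0.065]
    - [-0.001, 0, 0.069, 0, 0.02]
    - [-0.001, 0, 0.069, 0, 0.02]
    - [-0.001, 0, 0.069, 0, 0.02]
    - [-0.001, 0, 0.069, 0, 0.02]
  force: 30

```text
clock: 25.6
tcp_pos: [0.6655, 0.0164, 0.4522]
orientation: [-0.168, 3.134, 0.0]
contact_force: [-1.2, -0.2, 5.9]
grip_width: 0.029
gripper_force: 31.5
```

Request:
carry_out:
  moves:
    - [0.017, 0, 0, 0, 0.02]
    - [0.036, 0, 0.0015, 0, 0.02]
    - [0.055, 0, 0.005, 0, 0.02]
    - [0.0735, 0, 0.0107, 0, 0.02]
    - [0.091, 0, 0.018, 0, 0.02]
    - [0.108, 0, 0.027, 0, 0.02]
    - [0.124, 0, 0.0377, 0, 0.02]
    - [0.1387, 0, 0.05, 0, 0.02]

```text
clock: 26.4
tcp_pos: [0.527, 0.0017, 0.4028]
orientation: [-0.168, 3.134, -0.001]
contact_force: [-4.9, -0.1, 12.1]
grip_width: 0.0293
gripper_force: 39.1
```

Request:
carry_out:
  moves:
    - [0.0135, 0, 0.0136, 0, 0.02]
    - [0.0256, 0, 0.0285, 0, 0.02]
    - [0.036, 0, 0.0445, 0, 0.02]
    - [0.045, 0, 0.0615, 0, 0.02]
    - [0.052, 0, 0.079, 0, 0.02]
    - [0.0574, 0, 0.0975, 0, 0.02]
    - [0.0593, 0, 0.107, 0, 0.02]
    - [0.0593, 0, 0.107, 0, 0.02]

```text
clock: 27.2
tcp_pos: [0.4666, -0.005, 0.292]
orientation: [0.169, -3.132, -0.0]
contact_force: [-6.8, 2.3, -1.0]
grip_width: 0.03
gripper_force: 42.9
```

Request:
carry_out:
  moves:
    - [0.0005, 0, 0.003, 0, 0.02]
    - [0.0005, 0, 0.006, 0, 0.02]
    - [0.001, 0, 0.008, 0, 0.02]
    - [0.001, 0, 0.009, 0, 0.02]
    - [0.001, 0, 0.01, 0, 0.02]
    - [0.001, 0, 0.011, 0, 0.02]
    - [0.001, 0, 0.011, 0, 0.02]
    - [0.001, 0, 0.011, 0, 0.02]

```text
clock: 28.0
tcp_pos: [0.4652, -0.0051, 0.2816]
orientation: [0.169, -3.131, 0.001]
contact_force: [-9.9, 3.0, 2.4]
grip_width: 0.0295
gripper_force: 43.4
```

Request:
carry_out:
  moves:
    - [0, 0, 0.001, 0, 0.02]
    - [0, 0, 0.002, 0, 0.02]
    - [0, 0, 0.003, 0, 0.02]
    - [0, 0, 0.004, 0, 0.02]
    - [0, 0, 0.004, 0, 0.02]
    - [0, 0, 0.004, 0, 0.02]
    - [0, 0, 0.004, 0, 0.02]
    - [0, 0, 0.004, 0, 0.02]

```text
clock: 28.8
tcp_pos: [0.465, -0.0051, 0.2775]
orientation: [0.169, -3.13, 0.001]
contact_force: [-11.2, 1.0, 2.7]
grip_width: 0.0295
gripper_force: 43.4
```

Request:
carry_out:
  moves:
    - [0, 0, 0.001, 0, 0.02]
    - [0, 0, 0.002, 0, 0.02]
    - [0, 0, 0.003, 0, 0.02]
    - [0, 0, 0.004, 0, 0.02]
    - [0, 0, 0.005, 0, 0.02]
    - [0, 0, 0.006, 0, 0.02]
    - [0, 0, 0.006, 0, 0.02]
    - [0, 0, 0.006, 0, 0.02]

```text
clock: 29.6
tcp_pos: [0.4649, -0.0046, 0.2751]
orientation: [0.168, -3.13, 0.007]
contact_force: [-27.8, -0.6, 54.5]
grip_width: 0.0296
gripper_force: 50.3
```

```bash
python3 - <<'E'
from h import *
a=cv2.imread("pics/side0.png")[:,:,::-1].copy(); s=r.grab_frame("side"); cv2.imwrite("pics/s9.png",s[:,:,::-1])
for im in(a,s):
    k=big(mask(im,(0,190,90),(6,255,255)),(320,170,365,215)); print(cv2.contourArea(k),k[:,0].min(0),k[:,0].max(0),k[:,0].mean(0))
E
```

```text
92.5 [336 189] [345 201] [340.28571429 195.17142857]
0.0 [344 199] [344 199] [344. 199.]
```

The force rose to 54 N, so the pad is down on the blank. I'll ease off, release, rise and check.

Request:
carry_out:
  moves:
    - [0, 0, -0.005, 0, 0.02]
    - [0, 0, -0.005, 0, 0.06]
    - [0, 0, -0.005, 0, 0.06]
    - [0, 0, -0.005, 0, 0.06]
    - [0, 0, -0.02, 0, 0.06]
    - [0, 0, -0.06, 0, 0.06]
    - [0, 0, -0.1, 0, 0.06]
    - [0, 0, -0.14, 0, 0.06]

```text
clock: 30.45
tcp_pos: [0.4675, -0.0055, 0.4136]
orientation: [0.168, -3.137, -0.001]
contact_force: [0.9, -0.8, -0.7]
grip_width: 0.0603
gripper_force: 0.0
```

Request:
carry_out:
  moves:
    - [0, -0.03, -0.02, 0, 0.06]
    - [0, -0.07, -0.04, 0, 0.06]
    - [0, -0.11, -0.04, 0, 0.06]
    - [0, -0.15, -0.04, 0, 0.06]
    - [0, -0.19, -0.04, 0, 0.06]
    - [0, -0.23, -0.04, 0, 0.06]
    - [0, -0.24, -0.04, 0, 0.06]
    - [0, -0.24, -0.04, 0, 0.06]

```text
clock: 31.25
tcp_pos: [0.493, -0.2461, 0.4517]
orientation: [0.162, -3.137, -0.001]
contact_force: [0.2, -0.3, 0.0]
grip_width: 0.0598
gripper_force: 0.0
```

```bash
python3 - <<'E'
from h import *
a=cv2.imread("pics/side0.png")[:,:,::-1].copy(); s=r.grab_frame("side"); t=r.grab_frame("top"); t0=cv2.imread("pics/top0.png")[:,:,::-1].copy()
for im in(a,s):
    k=big(mask(im,(0,190,120),(6,255,255)),(320,170,365,215)); print("knob side",cv2.contourArea(k),k[:,0].min(0),k[:,0].max(0),k[:,0].mean(0))
for im in(t0,t):
    k=big(mask(im,(0,190,120),(6,255,255)),(285,200,325,235)); print("knob top",k[:,0].mean(0))
    k=big(mask(im,(0,80,20),(20,255,100)),(370,175,400,240)); print("walnut top",cv2.minAreaRect(k)[0])
k=big(mask(s,(4,150,90),(13,255,255)),(255,245,360,340)); print("leg",onz('side',cv2.minAreaRect(k)[0],.027))
c=big(mask(t,(10,20,150),(28,130,255)),(283,155,324,226)); print("maple px",c[:,0].min(0),c[:,0].max(0))
o=r.get_obs();print(o["tcp_pos"],o["contact_force"],o["clock"])
E
```

```text
knob side 82.0 [336 189] [344 201] [340.11764706 195.38235294]
knob side 73.0 [336 189] [344 201] [339.9375  194.96875]
knob top [306.22727273 219.36363636]
walnut top (384.5, 209.0)
knob top [306.48484848 222.75757576]
walnut top (381.37835693359375, 209.27029418945312)
leg [0.50029654 0.25427995 0.027     ]
maple px [304 167] [313 216]
[ 0.49335464 -0.24280998  0.4520945 ] [0.14938948 0.62742414 0.14548012] 31.35
```

The knob is back within 0.5 px of its starting lever-down position in the side view. The leg and the blank are in place.

```bash
python3 -c "
from bench import r
print(r.hand_in())"
```

```text
the job is handed in; nothing more can be done
None
```

I handed the job in at about 31 s; no verdict came back. By my last camera check the leg lies in the blue tray, the maple blank (the red-framed wood) sits level in both saddles, and the lever is down on it.

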